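Complete the microscope parts kit

ROBOT

A 6-joint arm with a two-finger parallel gripper is mounted at the origin on the work surface. World frame = base frame: x ahead of the robot, y to its left, z up, the work surface at z = 0. Lengths are in m, angles in rad, forces in N, time in s.
With the tool pointing down it reaches from about 0.375 to 0.9 m from the base axis. Payload 3.1 kg.
Tool frame: the origin (TCP) lies between the finger pads; the fingertips stand 14 mm ahead of it and the grasp point (between the pads) lies 5 mm behind it (robot.finger_overhang is the distance from the TCP to the fingertips, in m); z points along the fingers, y is the line along which they close (so a half turn about z gives the same grasp; the last joint's range is limited). The gripper opens to 87 mm and grips with 3 to 60 N. Pads are 19 mm wide; open, the fingers measure 117 mm over their backs; the gripper's body (75 mm by 190 mm) begins 51 mm behind the grasp point.
Start: joints at [1.135, 0.527, 1.433, -0, 1.181, -0.178], TCP at [0.159, 0.604, 0.237] pointing down, gripper open.
Joint ranges: [-3.08, 3.08], [-0.75, 2.2], [0.22, 2.44], [-1.43, 4.57], [0, 2.65], [-2.85, 2.85]. Speed limits (rad/s): [2.79, 2.79, 3.14, 3.14, 3.14, 3.14].

INTERFACE

Orientations are given as a unit quaternion [x, y, z, w].
In Python, from rig import monitor, cams, workorder, robot gives the robot as it stands.
- The arm moves only by the tool send_rows, never from a script. Its argument "moves" is one flat list of numbers, 7 for each row, row after row: the opening, from 0 (shut) to 1 (fully open), then the shift along the world's x, y, z in cm, then the turn, a rotation vector about the world's x, y, z in rad. A call has 1 to 5 rows; each row is the pose to reach, as a shift and turn from the pose commanded when the call began; what a row does not reach only later rows make up. A row lasts 1/12 s, in which the tool goes at most 41.7 mm and 7.16 degrees, less where a joint would pass 70% of its speed; a pose out of reach is approached as far as the arm can. A call with a gripper value outside its range is refused whole. The fingers move at their own pace and stop on an object; "grip_force" is the grip in N (left out, the last holds). Time passes only in rows, so rows that repeat a pose let the fingers close. It gives the time, the measured TCP pose, the force, the opening and the grip force at its end, in the units of the state.
- monitor.get_obs(): the state, without advancing time (a new reading comes with each control period).
- cams.camera(name): name is "side" or "top"; returns a dict with "pixels" (400x640x3 uint8, blue, green, red), "range_z" (400x640 float32, m along the optical axis (not along the pixel's ray), 0 where there is no reading), "fovy" (degrees; the focal length in pixels is half the picture's height over the tangent of half this angle, whatever the lens; pixels are square), "cx", "cy" (the principal point, pixels), "dist_coeffs" ([k1, k2, p1, p2, k3] as OpenCV has them; the pictures are not rectified), "rvec" (rotation vector, rad) and "tvec" (3), from world to camera coordinates, as OpenCV has them. Camera axes: x right, y down, z forward; pixel columns grow to the right and rows downward; lengths in m; the calibration is good to about 2 mm. A picture is of the moment at which its call begins.
- workorder.hand_in(): hands the job in; it is judged then, once.
The state is a dict: "time": time; "q": joint angles; "joint_velocities": joint speeds; "joint_torque": joint torques, N m; "position": TCP position; "tool_rot": TCP orientation; "ft_force": force on the tool from outside, world axes, zero at the start; "moment": the same for the moment, N m; "grip_width": finger opening in m; "grip_force": force on a finger pad.
Only numpy, scipy, OpenCV 4.12 (cv2) and the standard library are available. Lean on these libraries where they do the work, as an engineer would, in place of code of your own. Each camera call takes 0.05 s, during which the arm holds its last target. There are 200 camera calls.

TASK

Complete the microscope kit in the white tray so that it holds exactly one objective, one filter cube and one bracket, each standing upright in its own compartment. One part is already in the tray: do not add a second of that type, and leave the parts that are not needed where they stand on the mat. Set the parts down, do not drop them.

Things in the scene. Friction and masses are not known exactly. Their poses are not given: they have to be found in the camera images.
- tray: white kit tray, fixed, 92 x 268 mm. Origin: centre of its underside, z up. Three square compartments, 84 x 84 mm inside, centred at y = -88, 0, +88 mm, x = 0. Floor 4 mm and wall tops 14 mm above the bench; walls 4 mm thick. One compartment is filled at the start. The other parts stand upright, 95 mm or more apart, on a fixed blue mat 4 mm thick, its top level with the tray floor.
- objective_1_mid (a point): microscope objective standing upright: round aluminium barrel, dark ring near its foot, lens on top, 60 mm tall, 30 mm diameter from 5 to 45 mm up, then tapering to a 17 mm nose. Loose, about 0.13 kg. This point is on its axis, half-way up (30 mm above its foot), z up. One of two alike. This one starts on the mat.
- objective_2_mid (a point): microscope objective standing upright: round aluminium barrel, dark ring near its foot, lens on top, 60 mm tall, 30 mm diameter from 5 to 45 mm up, then tapering to a 17 mm nose. Loose, about 0.13 kg. This point is on its axis, half-way up (30 mm above its foot), z up. One of two alike. At the start one of objective_2 and cube_2 stands in the tray and the other on the mat.
- cube_1_mid (a point): fluorescence filter cube: black block 36 x 36 mm, 44 mm tall, round amber windows on its top and two sides. Loose, about 0.09 kg. This point is its centre (22 mm above its foot); x and y square to its sides, z up. One of two alike. This one starts on the mat.
- cube_2_mid (a point): fluorescence filter cube: black block 36 x 36 mm, 44 mm tall, round amber windows on its top and two sides. Loose, about 0.09 kg. This point is its centre (22 mm above its foot); x and y square to its sides, z up. One of two alike. At the start one of objective_2 and cube_2 stands in the tray and the other on the mat.
- bracket_mid (a point): aluminium bracket, an upside-down T 50 mm tall: foot 40 (x) x 44 (y) x 6 mm thick; on its middle an upright web 10 mm thick (x), 44 mm wide (y), with two holes. Loose, about 0.10 kg. The only one; starts on the mat. This point is in the middle of the web, 25 mm above the underside of the foot; x is across the web (its thin way), z up.
Things that resemble listed ones, but are neither listed nor needed, are in the scene too. What is shaped like the part that bears bracket_mid but purple is not meant.

How it is judged:
At the end, for the whole second after the job is handed in: One objective, one cube and the bracket stand in the tray, one per compartment: upright within 9.7 degrees, centre within 28 mm of the compartment centre in x and y, height within 4 mm of standing on its floor. Spare objective and cube within 25 mm of their start, outside the tray (((x of objective_1_mid in the frame of tray between -0.028 and 0.028 m and y of objective_1_mid in the frame of tray between -0.116 and 0.116 m and z of objective_1_mid in the frame of tray between 0.03 and 0.038 m and angle between objective_1_mid's own z axis and vertical below 0.17 rad and distance of objective_2_mid from where it was at the start of the episode below 0.025 m and horizontal distance between objective_2_mid and tray above 0.16 m) or (x of objective_2_mid in the frame of tray between -0.028 and 0.028 m and y of objective_2_mid in the frame of tray between -0.116 and 0.116 m and z of objective_2_mid in the frame of tray between 0.03 and 0.038 m and angle between objective_2_mid's own z axis and vertical below 0.17 rad and distance of objective_1_mid from where it was at the start of the episode below 0.025 m and horizontal distance between objective_1_mid and tray above 0.16 m)) and ((x of cube_1_mid in the frame of tray between -0.028 and 0.028 m and y of cube_1_mid in the frame of tray between -0.116 and 0.116 m and z of cube_1_mid in the frame of tray between 0.022 and 0.03 m and angle between cube_1_mid's own z axis and vertical below 0.17 rad and distance of cube_2_mid from where it was at the start of the episode below 0.025 m and horizontal distance between cube_2_mid and tray above 0.16 m) or (x of cube_2_mid in the frame of tray between -0.028 and 0.028 m and y of cube_2_mid in the frame of tray between -0.116 and 0.116 m and z of cube_2_mid in the frame of tray between 0.022 and 0.03 m and angle between cube_2_mid's own z axis and vertical below 0.17 rad and distance of cube_1_mid from where it was at the start of the episode below 0.025 m and horizontal distance between cube_1_mid and tray above 0.16 m)) and x of bracket_mid in the frame of tray between -0.028 and 0.028 m and y of bracket_mid in the frame of tray between -0.116 and 0.116 m and z of bracket_mid in the frame of tray between 0.025 and 0.033 m and angle between bracket_mid's own z axis and vertical below 0.17 rad and (y of objective_1_mid in the frame of tray between -0.116 and -0.06 m or y of objective_2_mid in the frame of tray between -0.116 and -0.06 m or y of cube_1_mid in the frame of tray between -0.116 and -0.06 m or y of cube_2_mid in the frame of tray between -0.116 and -0.06 m or y of bracket_mid in the frame of tray between -0.116 and -0.06 m) and (y of objective_1_mid in the frame of tray between -0.028 and 0.028 m or y of objective_2_mid in the frame of tray between -0.028 and 0.028 m or y of cube_1_mid in the frame of tray between -0.028 and 0.028 m or y of cube_2_mid in the frame of tray between -0.028 and 0.028 m or y of bracket_mid in the frame of tray between -0.028 and 0.028 m) and (y of objective_1_mid in the frame of tray between 0.06 and 0.116 m or y of objective_2_mid in the frame of tray between 0.06 and 0.116 m or y of cube_1_mid in the frame of tray between 0.06 and 0.116 m or y of cube_2_mid in the frame of tray between 0.06 and 0.116 m or y of bracket_mid in the frame of tray between 0.06 and 0.116 m)); the robot touches nothing.
It fails at once if a part is dropped: it falls freely faster than 0.7 m/s (a fall of more than about 25 mm), out of the fingers ((linear speed of objective_1 above 0.7 m/s and contact force between objective_1 and the fingers below 0.05 N) or (linear speed of objective_2 above 0.7 m/s and contact force between objective_2 and the fingers below 0.05 N) or (linear speed of cube_1 above 0.7 m/s and contact force between cube_1 and the fingers below 0.05 N) or (linear speed of cube_2 above 0.7 m/s and contact force between cube_2 and the fingers below 0.05 N) or (linear speed of bracket above 0.7 m/s and contact force between bracket and the fingers below 0.05 N)).
It also fails if it takes over 58 s, if anything falls off the work surface, if the arm or the gripper's body presses on something with over 40 N, if the wrist force passes 120 N, or if a joint passes its speed limit or range.

## Working session

There is one attempt and no reset: what is moved stays moved. The work goes in short steps, Python scripts to look and compute and a tool call to move; the robot and the scene stay as the last step left them, time stands still between calls to the robot, and variables do not carry over. Pictures are saved under pics/ and viewed, at most 10 in all, crops included, and the job is handed in when it is done.

Besides the shell and the picture viewer there is one more tool, called after "Emit:" in YAML: its name, and indented under it one key for each argument. send_rows: Moves the arm, as the interface text tells. Its arguments: {"type":"object","properties":{"moves":{"type":"array","items":{"type":"number"}},"grip_force":{"type":"number"}},"required":["moves"]}

```bash
mkdir -p pics; cat > h.py <<'E'
import numpy as np,cv2
from rig import monitor,cams,workorder,robot
def K(c):
    f=200/np.tan(np.radians(c["fovy"])/2); return np.array([[f,0,c["cx"]],[0,f,c["cy"]],[0,0,1]])
def world(c):
    v,u=np.mgrid[0:400,0:640].astype(np.float32)
    n=cv2.undistortPoints(np.stack([u.ravel(),v.ravel()],1)[:,None],K(c),np.array(c["dist_coeffs"]))[:,0]
    z=c["range_z"].ravel(); R=cv2.Rodrigues(np.array(c["rvec"]))[0]
    P=np.c_[n*z[:,None],z]; W=(P-np.array(c["tvec"]).ravel())@R; W[z==0]=np.nan
    return W.reshape(400,640,3)
E
python3 - <<'E'
from h import *
for n in("top","side"):
    c=cams.camera(n); cv2.imwrite(f"pics/{n}0.png",c["pixels"]); np.save(n+"_W.npy",world(c)); np.save(n+"_I.npy",c["pixels"])
    R=cv2.Rodrigues(np.array(c["rvec"]))[0]; print(n,-R.T@np.array(c["tvec"]).ravel(),c["fovy"])
o=monitor.get_obs();print(o["time"],o["tool_rot"],o["position"],o["ft_force"])
E
```

```text
top [ 0.31797557 -0.05115489  0.92413167] 57.1791126169979
side [ 0.40033044 -0.74226792  0.92211191] 43.29901561583851
0.1 [ 1.28564073e-01  9.91700685e-01 -9.67542363e-04 -3.06174919e-04] [0.15905096 0.60375225 0.23564287] [-0.13958824  0.22010868 -0.38962252]
```

```bash
ls
```

```text
h.py
pics
side_I.npy
side_W.npy
top_I.npy
top_W.npy
```

View pics/top0.png

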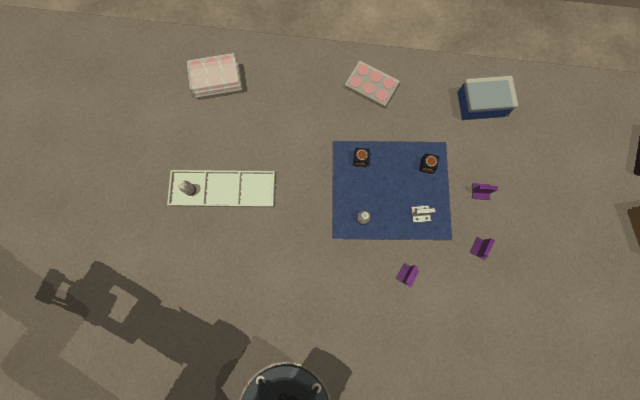

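View pics/side0.png

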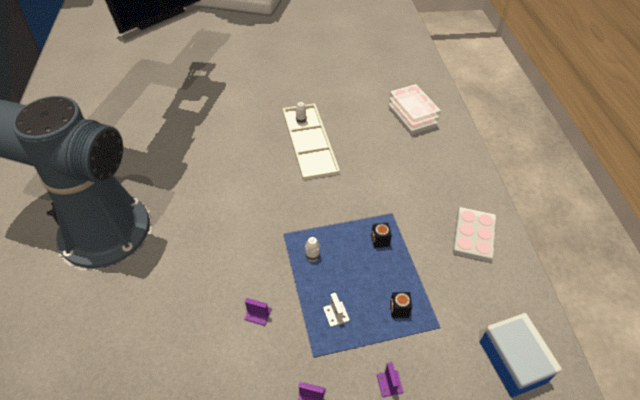

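Top picture: the tray has an objective in its left compartment (188,187). The middle (222,188) and right (257,189) compartments are empty. So I need one cube and the bracket.

Candidates:
- **Cubes:** (362,157) and (430,163). They are alike and either will do.
- **Bracket:** the aluminium one at (423,213). The purple lookalikes at (484,190), (483,247) and (407,275) are not meant.
- **Objective:** the spare at (364,217) stays where it is.

The side picture agrees, with the bracket at (337,310) and the cubes at (381,235) and (402,304).

```bash
python3 - <<'E'
from h import *
for n,boxes in(("top",dict(cubeA=(345,140,382,172),cubeB=(412,145,448,180),br=(405,200,441,228),obj=(350,205,378,228),trayobj=(172,175,203,200))),("side",dict(cubeA=(365,215,398,252),cubeB=(385,282,420,322),br=(318,288,355,330),obj=(298,230,326,266),trayobj=(292,98,312,126)))):
    W=np.load(n+"_W.npy")
    for k,(a,b,c,d) in boxes.items():
        P=W[b:d,a:c].reshape(-1,3);P=P[np.isfinite(P[:,0])]
        zt=np.percentile(P[:,2],99.5); T=P[P[:,2]>zt-.006].astype(np.float32)
        r=cv2.minAreaRect(T[:,:2]*1000)
        print(n,k,"ztop %.4f"%zt,len(T),"mean",T.mean(0).round(4),"rect",np.round(r[0],1),np.round(r[1],1),round(r[2],1))
I=np.load("top_I.npy");W=np.load("top_W.npy")
m=(I.min(2)>150).astype(np.uint8); m[:,:165]=0;m[:,280:]=0;m[:165]=0;m[212:]=0
m=cv2.morphologyEx(m,cv2.MORPH_OPEN,np.ones((3,3)))
P=W[m>0];P=P[np.isfinite(P[:,0])];r=cv2.minAreaRect((P[:,:2]*1000).astype(np.float32));print("tray",r,np.percentile(P[:,2],[5,50,95]))
cv2.imwrite("pics/crop.png",cv2.resize(I[135:245,330:455],None,fx=5,fy=5,interpolation=cv2.INTER_CUBIC))
E
```

```text
top cubeA ztop 0.0508 191 mean [ 0.6222 -0.1082  0.0478] rect [ 622.7 -107.7] [37.6 35. ] 5.1
top cubeB ztop 0.0500 200 mean [ 0.6272 -0.2813  0.0474] rect [ 627.1 -281.4] [35.9 37.3] 85.1
top br ztop 0.0552 79 mean [ 0.499  -0.2748  0.0527] rect [ 499.3 -274.6] [10.4 43.5] 11.9
top obj ztop 0.0653 44 mean [ 0.4687 -0.1296  0.063 ] rect [ 469.  -129.9] [14.8 16.7] 8.0
top trayobj ztop 0.0658 43 mean [0.489  0.3146 0.0636] rect [489.3 315.4] [15.1 15.4] 6.9
side cubeA ztop 0.0512 214 mean [ 0.6235 -0.1124  0.0482] rect [ 624.  -111.5] [36.5 37.6] 0.9
side cubeB ztop 0.0511 297 mean [ 0.6276 -0.2856  0.0477] rect [ 628.2 -285.8] [37.5 36.5] 83.5
side br ztop 0.0557 115 mean [ 0.4993 -0.2791  0.0534] rect [ 499.5 -279. ] [10.5 44.7] 12.1
side obj ztop 0.0652 56 mean [ 0.4689 -0.1338  0.0632] rect [ 468.1 -133. ] [16.  19.3] 31.7
side trayobj ztop 0.0645 26 mean [0.4896 0.3105 0.0623] rect [490.2 311. ] [16.7 16. ] 84.7
tray ((502.3905029296875, 234.17608642578125), (86.20146942138672, 261.8292236328125), 6.0365142822265625) [0.00070636 0.00358687 0.01310836]
```

View pics/crop.png

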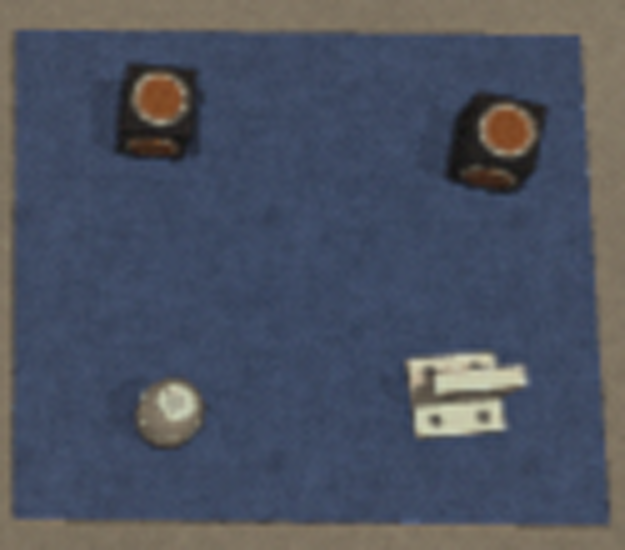

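Heights agree with the sizes given: cube 48 mm, bracket 54 mm and objective 64 mm including the mat. The crop confirms the silver bracket at about (465,395) and cube A at about (158,110). The tray yaw looks uncertain, so I'll check it in both views.

```bash
python3 - <<'E'
from h import *
for n,(a,b,c,d) in(("top",(160,160,285,215)),("side",(275,95,345,185))):
    I=np.load(n+"_I.npy");W=np.load(n+"_W.npy")
    m=np.zeros((400,640),np.uint8); m[b:d,a:c]=(I[b:d,a:c].min(2)>(130))*255
    q=max(cv2.findContours(m,cv2.RETR_EXTERNAL,cv2.CHAIN_APPROX_NONE)[0],key=cv2.contourArea)
    f=np.zeros_like(m);cv2.drawContours(f,[q],-1,1,-1)
    P=W[f>0];P=P[np.isfinite(P[:,0])&(P[:,2]<.02)]*1000;r=cv2.minAreaRect(P[:,:2].astype(np.float32))
    C=P[:,:2]-P[:,:2].mean(0);w,v=np.linalg.eigh(C.T@C);print(n,r,"mean",P.mean(0),"pca long axis",v[:,1],len(P))
E
```

```text
top ((506.24334716796875, 237.40643310546875), (96.75508117675781, 269.11083984375), 5.901522159576416) mean [506.22676375 235.22357606   5.16168148] pca long axis [-0.10648365  0.99431445] 3492
side ((508.98883056640625, 256.5632629394531), (359.395751953125, 201.39608764648438), 83.44242858886719) mean [507.66037759 239.56147951   2.00266845] pca long axis [0.12428817 0.99224616] 6114
```

Top view: tray centre is about (0.505, 0.234), yaw +6°. That puts the middle compartment at (0.505, 0.234) and the right one at (0.514, 0.146). I'll move the bracket first, into the middle, travelling in an arc around the base.

Emit:
send_rows:
  moves: [1, 1.7, -2.7, 0, 0, 0, -0.07, 1, 3.4, -5.4, 0, 0, 0, -0.14, 1, 5.1, -8.1, 0, 0, 0, -0.21, 1, 6.8, -10.8, 0, 0, 0, -0.28, 1, 8.5, -13.5, 0, 0, 0, -0.35]
  grip_force: 20

```text
time: 0.52
position: [0.2445, 0.4678, 0.2361]
tool_rot: [0.301, 0.954, -0.0, -0.0]
ft_force: [-0.2, 0.2, -0.2]
grip_width: 0.0872
grip_force: 0.0
```

Tracks well.

Emit:
send_rows:
  moves: [1, 1.7, -2.7, 0, 0, 0, -0.07, 1, 3.4, -5.4, 0, 0, 0, -0.14, 1, 5.1, -8.1, 0, 0, 0, -0.21, 1, 6.8, -10.8, 0, 0, 0, -0.28, 1, 8.5, -13.5, 0, 0, 0, -0.35]

```text
time: 0.93
position: [0.3296, 0.3328, 0.2363]
tool_rot: [0.462, 0.887, -0.0, -0.0]
ft_force: [-0.5, 0.9, -0.1]
grip_width: 0.0868
grip_force: 0.0
```

Emit:
send_rows:
  moves: [1, 1.7, -2.7, 0, 0, 0, -0.07, 1, 3.4, -5.4, 0, 0, 0, -0.14, 1, 5.1, -8.1, 0, 0, 0, -0.21, 1, 6.8, -10.8, 0, 0, 0, -0.28, 1, 8.5, -13.5, 0, 0, 0, -0.35]

```text
time: 1.35
position: [0.4146, 0.1978, 0.2364]
tool_rot: [0.61, 0.793, -0.0, -0.0]
ft_force: [0.4, 0.2, -0.5]
grip_width: 0.0871
grip_force: 0.0
```

Emit:
send_rows:
  moves: [1, 0.6, -3.2, 0, 0, 0, -0.01, 1, 1.2, -6.4, 0, 0, 0, -0.02, 1, 1.8, -9.6, 0, 0, 0, -0.03, 1, 2.4, -12.8, 0, 0, 0, -0.04, 1, 3, -16, 0, 0, 0, -0.05]

```text
time: 1.77
position: [0.4441, 0.0378, 0.2364]
tool_rot: [0.628, 0.778, -0.0, -0.0]
ft_force: [0.9, -0.4, -0.0]
grip_width: 0.0871
grip_force: 0.0
```

Emit:
send_rows:
  moves: [1, 0.5, -3.2, 0, 0, 0, 0, 1, 1, -6.4, 0, 0, 0, 0, 1, 1.5, -9.6, 0, 0, 0, 0, 1, 2, -12.8, 0, 0, 0, 0, 1, 2.5, -16, 0, 0, 0, 0]

```text
time: 2.18
position: [0.469, -0.1222, 0.2363]
tool_rot: [0.628, 0.778, -0.0, -0.0]
ft_force: [-0.0, 0.3, -0.1]
grip_width: 0.0871
grip_force: 0.0
```

Emit:
send_rows:
  moves: [1, 0.6, -3.1, 0, 0, 0, 0, 1, 1.2, -6.2, 0, 0, 0, 0, 1, 1.8, -9.3, 0, 0, 0, 0, 1, 2.4, -12.4, 0, 0, 0, 0, 1, 3, -15.5, 0, 0, 0, 0]

```text
time: 2.6
position: [0.4991, -0.2771, 0.2361]
tool_rot: [0.628, 0.778, 0.0, -0.001]
ft_force: [0.4, 0.8, -0.3]
grip_width: 0.087
grip_force: 0.0
```

Emit:
send_rows:
  moves: [1, 0, 0, -3.2, 0, 0, 0, 1, 0, 0, -6.4, 0, 0, 0, 1, 0, 0, -9.6, 0, 0, 0, 1, 0, 0, -12.8, 0, 0, 0, 1, 0, 0, -16, 0, 0, 0]

```text
time: 3.02
position: [0.499, -0.2756, 0.0749]
tool_rot: [0.628, 0.778, 0.0, -0.0]
ft_force: [0.1, -0.1, -0.1]
grip_width: 0.087
grip_force: 0.0
```

Emit:
send_rows:
  moves: [1, 0, 0, -2, 0, 0, 0, 1, 0, 0, -3.5, 0, 0, 0, 1, 0, 0, -4.4, 0, 0, 0, 1, 0, 0, -4.4, 0, 0, 0, 0.5, 0, 0, -4.4, 0, 0, 0]

```text
time: 3.43
position: [0.4993, -0.2756, 0.0324]
tool_rot: [0.628, 0.778, -0.0, -0.0]
ft_force: [-0.3, -0.7, 0.6]
grip_width: 0.0849
grip_force: 0.0
```

```bash
python3 - <<'E'
from h import *
a=cams.camera("side")["pixels"][230:380,240:440]; b=cams.camera("top")["pixels"][130:280,330:530]
cv2.imwrite("pics/g1.png",cv2.resize(np.hstack([a,b]),None,fx=2,fy=2))
E
```

```text
(no output)
```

View pics/g1.png

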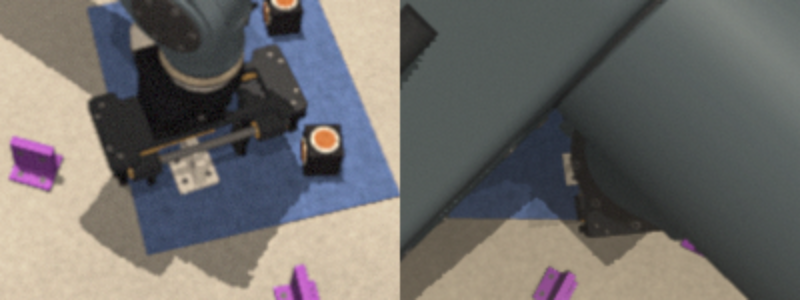

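The side half shows the bracket (195,175) between the open fingers, clear of the cube at (322,150). I'll close on it.

Emit:
send_rows:
  moves: [0.3, 0, 0, 0, 0, 0, 0, 0, 0, 0, 0, 0, 0, 0, 0, 0, 0, 0, 0, 0, 0, 0, 0, 0, 0, 0, 0, 0, 0, 0, 0, 0, 0, 0, 0]

```text
time: 3.95
position: [0.4994, -0.2757, 0.0329]
tool_rot: [0.628, 0.778, -0.0, 0.0]
ft_force: [0.6, -0.2, 0.2]
grip_width: 0.0468
grip_force: 0.0
```

Emit:
send_rows:
  moves: [0, 0, 0, 0, 0, 0, 0, 0, 0, 0, 0, 0, 0, 0, 0, 0, 0, 0, 0, 0, 0, 0, 0, 0, 0, 0, 0, 0, 0, 0, 0, 0, 0, 0, 0]

```text
time: 4.37
position: [0.4993, -0.2756, 0.0325]
tool_rot: [0.628, 0.778, -0.0, -0.0]
ft_force: [0.6, 0.2, 0.6]
grip_width: 0.0137
grip_force: 0.0
```

Emit:
send_rows:
  moves: [0, 0, 0, 0, 0, 0, 0, 0, 0, 0, 0, 0, 0, 0, 0, 0, 0, 0, 0, 0, 0, 0, 0, 0, 0, 0.5, 0, 0, 0, 0, 0, 0, 1.5, 0, 0, 0]
  grip_force: 25

```text
validation failed for argument at $.mo...
```

Emit:
send_rows:
  moves: [0, 0, 0, 1.5, 0, 0, 0, 0, 0, 0, 3.5, 0, 0, 0, 0, 0, 0, 6, 0, 0, 0, 0, 0, 0, 8.5, 0, 0, 0, 0, 0, 0, 11, 0, 0, 0]

```text
time: 4.78
position: [0.4988, -0.2753, 0.1431]
tool_rot: [0.628, 0.778, 0.0, -0.001]
ft_force: [0.6, 0.2, -1.3]
grip_width: 0.0099
grip_force: 20.0
```

My first call there had a wrong count and was refused, so the fingers closed at the start of the lift. The result is fine: 9.9 mm is the web, and the bracket's weight shows in the force. I'll carry it to the middle compartment, then check how high it sits in the fingers.

Emit:
send_rows:
  moves: [0, 0, 2, 0, 0, 0, 0, 0, 0, 5, 0, 0, 0, 0, 0, 0, 8.5, 0, 0, 0, 0, 0, 0, 12, 0, 0, 0, 0, 0, 0, 15.5, 0, 0, 0, 0]
  grip_force: 25

```text
time: 5.2
position: [0.4988, -0.1193, 0.1425]
tool_rot: [0.628, 0.778, -0.0, -0.0]
ft_force: [-0.0, 0.2, -1.8]
grip_width: 0.0097
grip_force: 25.0
```

Emit:
send_rows:
  moves: [0, 0, 3.5, 0, 0, 0, 0, 0, 0, 7, 0, 0, 0, 0, 0, 0, 10.5, 0, 0, 0, 0, 0, 0, 14, 0, 0, 0, 0, 0, 0, 17.5, 0, 0, 0, 0]

```text
time: 5.62
position: [0.4988, 0.056, 0.1424]
tool_rot: [0.628, 0.778, -0.0, -0.0]
ft_force: [0.5, -0.5, -1.0]
grip_width: 0.0098
grip_force: 25.0
```

Emit:
send_rows:
  moves: [0, 0.2, 3.5, 0, 0, 0, 0, 0, 0.4, 7, 0, 0, 0, -0.03, 0, 0.6, 10.5, 0, 0, 0, -0.06, 0, 0.6, 14, 0, 0, 0, -0.08, 0, 0.6, 16, 0, 0, 0, -0.1]

```text
time: 6.03
position: [0.5048, 0.2177, 0.1424]
tool_rot: [0.666, 0.746, 0.0, -0.0]
ft_force: [0.1, 0.4, -1.8]
grip_width: 0.0097
grip_force: 25.0
```

Emit:
send_rows:
  moves: [0, 0, 1.5, 0, 0, 0, 0, 0, 0, 2, 0, 0, 0, 0, 0, 0, 2, 0, 0, 0, 0, 0, 0, 2, 0, 0, 0, 0, 0, 0, 2, 0, 0, 0, 0]

```text
time: 6.45
position: [0.5052, 0.2332, 0.1424]
tool_rot: [0.666, 0.746, -0.0, -0.0]
ft_force: [-0.2, 0.2, -1.1]
grip_width: 0.0098
grip_force: 25.0
```

```bash
python3 - <<'E'
from h import *
c=cams.camera("side");I=c["pixels"];W=world(c);np.save("s2W.npy",W);np.save("s2I.npy",I)
cv2.imwrite("pics/g2.png",cv2.resize(I[20:200,220:400],None,fx=3,fy=3))
print(monitor.get_obs()["position"])
E
```

```text
[0.5052799  0.23309898 0.14243301]
```

View pics/g2.png

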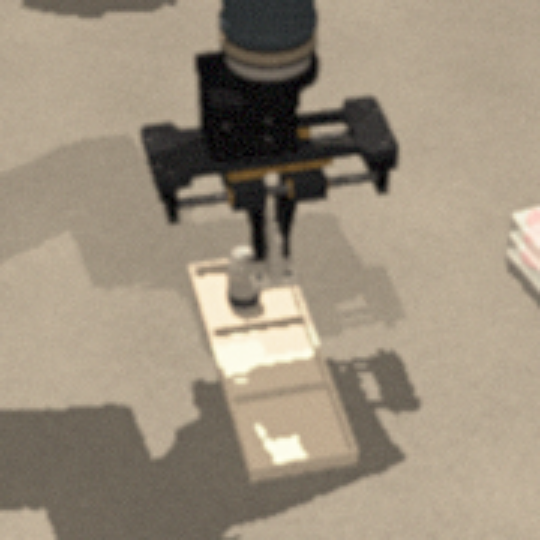

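The bracket hangs between the fingers at crop (280,270), clear of the objective at (243,275). Next I'll measure the height of its foot.

```bash
python3 - <<'E'
from h import *
W=np.load("s2W.npy");I=np.load("s2I.npy")
d=np.hypot(W[...,0]-.505,W[...,1]-.233)
m=(d<.035)&(W[...,2]>.05)&(W[...,2]<.16)
z=W[m][:,2];h,e=np.histogram(z,np.arange(.05,.165,.005));print(list(zip(e.round(3),h)))
b=m&(I.min(2)>110);print(np.c_[W[b],np.argwhere(b)][np.argsort(W[b][:,2])][:25:2].round(3))
E
```

```text
[(np.float64(0.05), np.int64(0)), (np.float64(0.055), np.int64(0)), (np.float64(0.06), np.int64(0)), (np.float64(0.065), np.int64(0)), (np.float64(0.07), np.int64(0)), (np.float64(0.075), np.int64(0)), (np.float64(0.08), np.int64(0)), (np.float64(0.085), np.int64(0)), (np.float64(0.09), np.int64(0)), (np.float64(0.095), np.int64(0)), (np.float64(0.1), np.int64(0)), (np.float64(0.105), np.int64(9)), (np.float64(0.11), np.int64(96)), (np.float64(0.115), np.int64(25)), (np.float64(0.12), np.int64(6)), (np.float64(0.125), np.int64(17)), (np.float64(0.13), np.int64(24)), (np.float64(0.135), np.int64(17)), (np.float64(0.14), np.int64(21)), (np.float64(0.145), np.int64(23)), (np.float64(0.15), np.int64(27)), (np.float64(0.155), np.int64(54))]
[[4.85e-01 2.47e-01 1.07e-01 1.07e+02 3.00e+02]
 [5.13e-01 2.11e-01 1.09e-01 1.15e+02 3.13e+02]
 [4.89e-01 2.16e-01 1.09e-01 1.14e+02 3.03e+02]
 [5.18e-01 2.31e-01 1.10e-01 1.09e+02 3.14e+02]
 [4.88e-01 2.27e-01 1.10e-01 1.11e+02 3.02e+02]
 [4.95e-01 2.07e-01 1.10e-01 1.16e+02 3.06e+02]
 [4.90e-01 2.07e-01 1.10e-01 1.16e+02 3.04e+02]
 [5.28e-01 2.10e-01 1.11e-01 1.14e+02 3.19e+02]
 [4.85e-01 2.50e-01 1.11e-01 1.05e+02 3.00e+02]
 [5.26e-01 2.10e-01 1.11e-01 1.14e+02 3.18e+02]
 [4.87e-01 2.42e-01 1.11e-01 1.07e+02 3.01e+02]
 [4.92e-01 2.25e-01 1.11e-01 1.11e+02 3.04e+02]
 [5.25e-01 2.25e-01 1.11e-01 1.10e+02 3.17e+02]]
```

The foot top sits at about 0.113, so its underside is near 0.107 and I need to go down about 103 mm. I'll go down 9.5 cm, then creep while watching the force.

Emit:
send_rows:
  moves: [0, 0, 0, -2, 0, 0, 0, 0, 0, 0, -4.5, 0, 0, 0, 0, 0, 0, -7, 0, 0, 0, 0, 0, 0, -8.7, 0, 0, 0, 0, 0, 0, -9.5, 0, 0, 0]

```text
time: 6.92
position: [0.5041, 0.2328, 0.0454]
tool_rot: [0.667, 0.745, -0.002, -0.001]
ft_force: [0.3, -0.4, -0.9]
grip_width: 0.0098
grip_force: 25.0
```

Emit:
send_rows:
  moves: [0, 0, 0, 0, 0, 0, 0, 0, 0, 0, -0.2, 0, 0, 0, 0, 0, 0, -0.4, 0, 0, 0, 0, 0, 0, -0.4, 0, 0, 0]

```text
time: 7.25
position: [0.5061, 0.2343, 0.0444]
tool_rot: [0.666, 0.746, 0.001, 0.001]
ft_force: [-0.6, -0.7, -0.8]
grip_width: 0.0097
grip_force: 25.0
```

Emit:
send_rows:
  moves: [0, 0, 0, -0.1, 0, 0, 0, 0, 0, 0, -0.2, 0, 0, 0, 0, 0, 0, -0.2, 0, 0, 0]

```text
time: 7.5
position: [0.5055, 0.2344, 0.0419]
tool_rot: [0.666, 0.746, 0.0, 0.0]
ft_force: [-0.5, 0.8, -1.2]
grip_width: 0.0096
grip_force: 25.0
```

Emit:
send_rows:
  moves: [0, 0, 0, -0.1, 0, 0, 0, 0, 0, 0, -0.2, 0, 0, 0, 0, 0, 0, -0.2, 0, 0, 0]

```text
time: 7.75
position: [0.5052, 0.2343, 0.0394]
tool_rot: [0.666, 0.746, -0.0, -0.0]
ft_force: [-0.1, -0.1, -1.1]
grip_width: 0.0098
grip_force: 25.0
```

Emit:
send_rows:
  moves: [0, 0, 0, -0.1, 0, 0, 0, 0, 0, 0, -0.1, 0, 0, 0]

```text
time: 7.92
position: [0.5052, 0.2343, 0.0383]
tool_rot: [0.666, 0.746, -0.0, -0.0]
ft_force: [0.1, -0.9, -1.4]
grip_width: 0.0097
grip_force: 25.0
```

Emit:
send_rows:
  moves: [0, 0, 0, -0.1, 0, 0, 0, 0, 0, 0, -0.1, 0, 0, 0]

```text
time: 8.08
position: [0.5053, 0.2343, 0.038]
tool_rot: [0.666, 0.746, 0.0, 0.0]
ft_force: [-1.0, -1.2, 3.6]
grip_width: 0.01
grip_force: 25.0
```

It has touched down (+3.6 N at TCP z 0.038). I'll release partway and rise.

Emit:
send_rows:
  moves: [0.15, 0, 0, 0, 0, 0, 0, 0.3, 0, 0, 0, 0, 0, 0, 0.35, 0, 0, 0, 0, 0, 0, 0.35, 0, 0, 0, 0, 0, 0, 0.35, 0, 0, 0, 0, 0, 0]

```text
time: 8.5
position: [0.5053, 0.2344, 0.0374]
tool_rot: [0.666, 0.746, -0.0, -0.0]
ft_force: [0.3, 0.1, 0.4]
grip_width: 0.0281
grip_force: 0.0
```

Emit:
send_rows:
  moves: [0.35, 0, 0, 1.5, 0, 0, 0, 0.35, 0, 0, 4, 0, 0, 0, 0.35, 0, 0, 7, 0, 0, 0, 0.5, 0, 0, 10, 0, 0, 0, 1, 0, 0, 13, 0, 0, 0]

```text
time: 8.92
position: [0.5049, 0.2342, 0.1685]
tool_rot: [0.666, 0.746, -0.0, -0.0]
ft_force: [0.5, 0.4, 0.1]
grip_width: 0.0374
grip_force: 0.0
```

Next, cube A at (0.623, -0.110).

Emit:
send_rows:
  moves: [1, 1.1, -3.2, 0, 0, 0, -0.02, 1, 2.2, -6.4, 0, 0, 0, -0.04, 1, 3.3, -9.6, 0, 0, 0, -0.06, 1, 4.4, -12.8, 0, 0, 0, -0.06, 1, 5.5, -16, 0, 0, 0, -0.06]

```text
time: 9.33
position: [0.5605, 0.073, 0.1677]
tool_rot: [0.688, 0.726, 0.0, 0.0]
ft_force: [0.5, 0.4, -0.2]
grip_width: 0.0694
grip_force: 0.0
```

Emit:
send_rows:
  moves: [1, 1.1, -3.2, 0, 0, 0, 0, 1, 2.2, -6.4, 0, 0, 0, 0, 1, 3.3, -9.6, 0, 0, 0, 0, 1, 4.4, -12.8, 0, 0, 0, 0, 1, 5.5, -16, 0, 0, 0, 0]

```text
time: 9.75
position: [0.6154, -0.0873, 0.1674]
tool_rot: [0.688, 0.726, -0.0, -0.0]
ft_force: [0.2, 0.6, -0.4]
grip_width: 0.0866
grip_force: 0.0
```

Emit:
send_rows:
  moves: [1, 0.5, -1.7, 0, 0, 0, 0, 1, 0.8, -2.4, 0, 0, 0, 0, 1, 0.8, -2.4, -2.5, 0, 0, 0, 1, 0.8, -2.4, -5, 0, 0, 0, 1, 0.8, -2.4, -7.5, 0, 0, 0]

```text
time: 10.17
position: [0.6229, -0.1083, 0.0921]
tool_rot: [0.688, 0.726, 0.0, -0.0]
ft_force: [-0.5, 0.1, -0.6]
grip_width: 0.0866
grip_force: 0.0
```

```bash
python3 - <<'E'
from h import *
c=cams.camera("side");I=c["pixels"]
A=cv2.resize(I[70:200,260:370],None,fx=3,fy=3);B=cv2.resize(I[160:290,310:450],None,fx=3,fy=3)
cv2.imwrite("pics/g3.png",np.hstack([A,B]))
print(monitor.get_obs()["position"],monitor.get_obs()["grip_width"])
W=world(c);P=W[95:185,275:345].reshape(-1,3);P=P[(P[:,2]>.047)&(P[:,2]<.058)&(abs(P[:,1]-.234)<.04)]
r=cv2.minAreaRect((P[:,:2]*1000).astype(np.float32));print("bracket top",P.mean(0),P[:,2].max(),r,len(P))
E
```

```text
[ 0.61931309 -0.1069779   0.08663168] 0.08664013351782501
bracket top [0.50659356 0.22961942 0.05268778] 0.0575086345260737 ((506.8752746582031, 231.5862274169922), (10.306655883789062, 46.7675895690918), 8.678852081298828) 55
```

View pics/g3.png

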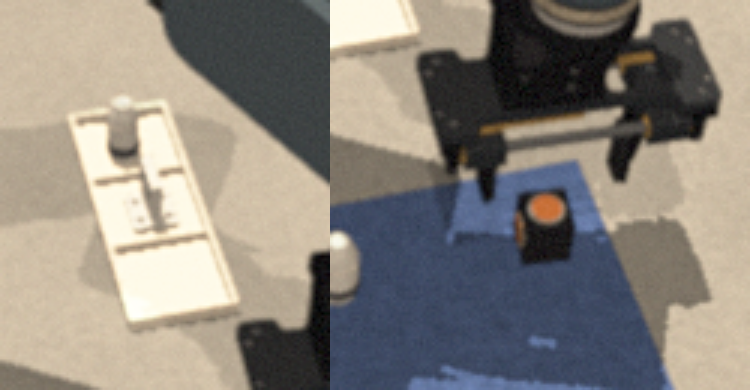

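The left half shows the bracket upright in the middle compartment (150,205) and the objective undisturbed (122,125). The right half shows the fingers straddling cube A (545,225). Going down to close.

Emit:
send_rows:
  moves: [1, 0, 0, -2, 0, 0, 0, 1, 0, 0, -4.5, 0, 0, 0, 1, 0, 0, -6.2, 0, 0, 0, 1, 0, 0, -6.2, 0, 0, 0, 0.6, 0, 0, -6.2, 0, 0, 0]
  grip_force: 20

```text
time: 10.63
position: [0.6224, -0.1082, 0.0303]
tool_rot: [0.688, 0.726, -0.0, -0.001]
ft_force: [-0.2, -0.4, 0.2]
grip_width: 0.0849
grip_force: 0.0
```

Emit:
send_rows:
  moves: [0.5, 0, 0, 0, 0, 0, 0, 0.4, 0, 0, 0, 0, 0, 0, 0.3, 0, 0, 0, 0, 0, 0, 0.3, 0, 0, 0, 0, 0, 0, 0.3, 0, 0, 0, 0, 0, 0]

```text
time: 11.05
position: [0.6237, -0.1098, 0.0315]
tool_rot: [0.688, 0.726, 0.0, 0.001]
ft_force: [0.4, -0.6, 0.1]
grip_width: 0.0552
grip_force: 0.0
```

Emit:
send_rows:
  moves: [0.3, 0, 0, 0, 0, 0, 0, 0.3, 0, 0, 0, 0, 0, 0, 0.3, 0, 0, 0, 0, 0, 0, 0.3, 0, 0, 0, 0, 0, 0, 0.3, 0, 0, 0, 0, 0, 0]

```text
time: 11.47
position: [0.6232, -0.1097, 0.0306]
tool_rot: [0.688, 0.726, -0.0, -0.0]
ft_force: [-1.2, -0.4, 2.2]
grip_width: 0.0359
grip_force: 19.8
```

Emit:
send_rows:
  moves: [0, 0, 0, 0, 0, 0, 0, 0, 0, 0, 0.5, 0, 0, 0, 0, 0, 0, 2.5, 0, 0, 0, 0, 0, 0, 5, 0, 0, 0, 0, 0, 0, 8, 0, 0, 0]

```text
time: 11.88
position: [0.6219, -0.1092, 0.1097]
tool_rot: [0.688, 0.726, -0.001, -0.002]
ft_force: [0.2, -0.4, -1.3]
grip_width: 0.0363
grip_force: 19.8
```

Emit:
send_rows:
  moves: [0, -0.8, 2, 0, 0, 0, 0, 0, -2.1, 5, 0, 0, 0, 0, 0, -3.5, 8.2, 0, 0, 0, 0, 0, -4.9, 11.4, 0, 0, 0, 0, 0, -6.2, 14.6, 0, 0, 0, 0]

```text
time: 12.3
position: [0.5602, 0.0375, 0.1107]
tool_rot: [0.688, 0.725, 0.0, -0.0]
ft_force: [1.2, -0.3, -1.4]
grip_width: 0.0356
grip_force: 19.8
```

Emit:
send_rows:
  moves: [0, -1.4, 3.2, 0, 0, 0, 0, 0, -2.7, 6.4, 0, 0, 0, 0.02, 0, -4, 9.5, 0, 0, 0, 0.04, 0, -4.7, 11, 0, 0, 0, 0.05, 0, -4.7, 11, 0, 0, 0, 0.05]

```text
time: 12.72
position: [0.5114, 0.1495, 0.1105]
tool_rot: [0.668, 0.744, -0.001, -0.001]
ft_force: [-0.8, -0.6, -1.3]
grip_width: 0.0359
grip_force: 19.8
```

Emit:
send_rows:
  moves: [0, 0, 0, -1.5, 0, 0, 0, 0, 0, 0, -3.5, 0, 0, 0, 0, 0, 0, -5.5, 0, 0, 0, 0, 0, 0, -7, 0, 0, 0, 0, 0, 0, -7.4, 0, 0, 0]

```text
time: 13.13
position: [0.5136, 0.1455, 0.0345]
tool_rot: [0.67, 0.742, -0.001, -0.001]
ft_force: [-0.4, -0.2, -1.2]
grip_width: 0.036
grip_force: 19.8
```

Emit:
send_rows:
  moves: [0, 0, 0, 0, 0, 0, 0, 0, 0, 0, -0.2, 0, 0, 0, 0, 0, 0, -0.3, 0, 0, 0, 0, 0, 0, -0.4, 0, 0, 0, 0, 0, 0, -0.4, 0, 0, 0]

```text
time: 13.55
position: [0.5148, 0.1463, 0.0332]
tool_rot: [0.67, 0.743, 0.0, 0.0]
ft_force: [0.1, -0.3, -0.8]
grip_width: 0.0366
grip_force: 19.8
```

Emit:
send_rows:
  moves: [0, 0, 0, -0.1, 0, 0, 0, 0, 0, 0, -0.1, 0, 0, 0]

```text
time: 13.72
position: [0.5145, 0.1464, 0.0319]
tool_rot: [0.67, 0.743, 0.0, 0.0]
ft_force: [0.0, 0.4, -1.3]
grip_width: 0.0358
grip_force: 19.8
```

Emit:
send_rows:
  moves: [0, 0, 0, -0.1, 0, 0, 0, 0, 0, 0, -0.1, 0, 0, 0]

```text
time: 13.88
position: [0.5145, 0.1464, 0.0307]
tool_rot: [0.67, 0.743, 0.0, 0.0]
ft_force: [0.1, 0.3, -0.0]
grip_width: 0.0358
grip_force: 19.8
```

It is at floor height and the force reads zero, meaning the cube's weight is carried. Releasing and rising.

Emit:
send_rows:
  moves: [0, 0, 0, -0.1, 0, 0, 0, 0.45, 0, 0, -0.1, 0, 0, 0, 0.55, 0, 0, -0.1, 0, 0, 0, 0.6, 0, 0, -0.1, 0, 0, 0, 0.6, 0, 0, -0.1, 0, 0, 0]

```text
time: 14.3
position: [0.5143, 0.1463, 0.0295]
tool_rot: [0.67, 0.743, -0.0, -0.0]
ft_force: [-0.3, -0.0, 0.5]
grip_width: 0.0496
grip_force: 0.0
```

Emit:
send_rows:
  moves: [0.6, 0, 0, 1.5, 0, 0, 0, 0.6, 0, 0, 4, 0, 0, 0, 0.6, 0, 0, 7, 0, 0, 0, 0.6, 0, 0, 10, 0, 0, 0, 0.6, 0, 0, 13, 0, 0, 0]

```text
time: 14.72
position: [0.5138, 0.1463, 0.1604]
tool_rot: [0.67, 0.743, -0.0, -0.0]
ft_force: [0.8, -0.8, 0.1]
grip_width: 0.0519
grip_force: 0.0
```

Emit:
send_rows:
  moves: [0.6, 0, -3, 1, 0, 0, 0, 0.6, 0, -6, 2, 0, 0, 0, 0.6, 0, -9, 2, 0, 0, 0, 0.6, 0, -12, 2, 0, 0, 0, 0.6, 0, -15, 2, 0, 0, 0]

```text
time: 15.13
position: [0.5141, -0.0049, 0.1798]
tool_rot: [0.67, 0.743, 0.0, 0.0]
ft_force: [-0.0, 0.7, -0.7]
grip_width: 0.0521
grip_force: 0.0
```

Emit:
send_rows:
  moves: [0.6, 0, -3, 0, 0, 0, 0, 0.6, 0, -6, 0, 0, 0, 0, 0.6, 0, -9, 0, 0, 0, 0, 0.6, 0, -9, 0, 0, 0, 0, 0.6, 0, -9, 0, 0, 0, 0]

```text
time: 15.55
position: [0.5142, -0.0951, 0.1793]
tool_rot: [0.671, 0.741, 0.0, -0.0]
ft_force: [-0.7, 1.4, 0.2]
grip_width: 0.0522
grip_force: 0.0
```

```bash
python3 - <<'E'
from h import *
a=cams.camera("side");b=cams.camera("top")
A=cv2.resize(a["pixels"][80:200,260:370],None,fx=3,fy=3);B=cv2.resize(b["pixels"][150:270,150:300],None,fx=3,fy=3)
cv2.imwrite("pics/g4.png",np.hstack([A,B]))
W=world(b)[160:220,160:285].reshape(-1,3)
for k,(x,y) in dict(obj=(.49,.313),br=(.505,.234),cube=(.5145,.146)).items():
    P=W[np.hypot(W[:,0]-x,W[:,1]-y)<.035];zt=np.nanpercentile(P[:,2],99);T=P[P[:,2]>zt-.006]
    t=T.mean(0)[:2]*1000-[506,236];an=np.radians(6)
    print(k,zt,T.mean(0).round(4),"in tray",[t@[np.cos(an),np.sin(an)],t@[-np.sin(an),np.cos(an)]])
E
```

```text
obj 0.005916849291420944 [0.5245 0.3183 0.0059] in tray [np.float64(26.978237217208168), np.float64(79.92248974961548)]
br nan [nan nan nan] in tray [np.float64(nan), np.float64(nan)]
cube nan [nan nan nan] in tray [np.float64(nan), np.float64(nan)]
  return np.nanmean(a, axis, out=out, keepdims=keepdims)
<stdin>:8: RuntimeWarning: Mean of empty slice.
  ret = um.true_divide(
<stdin>:9: RuntimeWarning: Mean of empty slice.
```

View pics/g4.png

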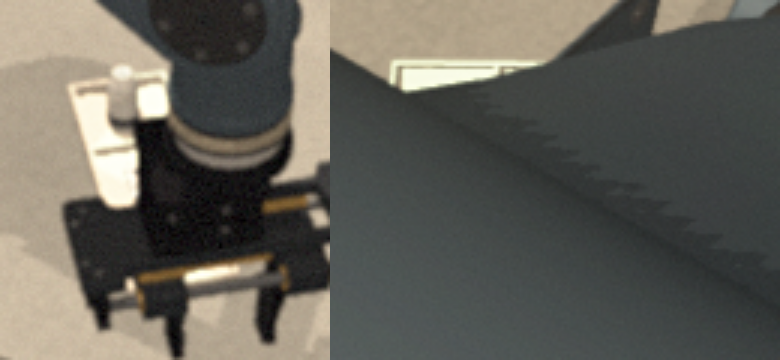

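The arm hides the tray in both halves. I'll move it further to -y and look again.

Emit:
send_rows:
  moves: [0.6, 0, -3.5, 0, 0, 0, 0, 0.6, 0, -7, 0, 0, 0, 0, 0.6, 0, -10.5, 0, 0, 0, 0, 0.6, 0, -14, 0, 0, 0, 0, 0.6, 0, -17.5, 0, 0, 0, 0]

```text
time: 16.07
position: [0.5144, -0.2681, 0.1794]
tool_rot: [0.669, 0.743, 0.0, -0.001]
ft_force: [1.3, -0.1, -1.1]
grip_width: 0.0525
grip_force: 0.0
```

Emit:
send_rows:
  moves: [0.6, 0, -3.5, 0, 0, 0, 0, 0.6, 0, -7, 0, 0, 0, 0, 0.6, 0, -10.5, 0, 0, 0, 0, 0.6, 0, -14, 0, 0, 0, 0, 0.6, 0, -14, 0, 0, 0, 0]

```text
time: 16.48
position: [0.5153, -0.4147, 0.1797]
tool_rot: [0.671, 0.742, -0.001, 0.003]
ft_force: [0.4, -0.1, 1.2]
grip_width: 0.052
grip_force: 0.0
```

```bash
python3 - <<'E'
from h import *
a=cams.camera("side");b=cams.camera("top")
A=a["pixels"][80:360,260:450];B=b["pixels"][130:270,150:460]
B=np.vstack([B,np.zeros((140,310,3),np.uint8)])
cv2.imwrite("pics/g5.png",cv2.resize(np.hstack([A,B]),None,fx=1.6,fy=1.6,interpolation=cv2.INTER_CUBIC))
W=world(b)[130:270,150:460].reshape(-1,3)
for k,(x,y) in dict(obj=(.49,.313),br=(.505,.234),cube=(.5145,.146),sparecube=(.627,-.281),spareobj=(.469,-.13)).items():
    P=W[np.hypot(W[:,0]-x,W[:,1]-y)<.035];zt=np.nanpercentile(P[:,2],99);T=P[P[:,2]>zt-.006]
    t=T.mean(0)[:2]*1000-[506,236];an=np.radians(6)
    print(k,zt.round(4),T.mean(0).round(4),"in tray",[(t@[np.cos(an),np.sin(an)]).round(1),(t@[-np.sin(an),np.cos(an)]).round(1)])
E
```

```text
obj 0.0649 [0.4893 0.314  0.063 ] in tray [np.float64(-8.5), np.float64(79.3)]
br 0.0555 [0.5052 0.234  0.0534] in tray [np.float64(-1.0), np.float64(-1.9)]
cube 0.0505 [0.5147 0.1473 0.0477] in tray [np.float64(-0.6), np.float64(-89.1)]
sparecube nan [nan nan nan] in tray [np.float64(nan), np.float64(nan)]
spareobj nan [nan nan nan] in tray [np.float64(nan), np.float64(nan)]
  return np.nanmean(a, axis, out=out, keepdims=keepdims)
<stdin>:9: RuntimeWarning: Mean of empty slice.
  ret = um.true_divide(
<stdin>:10: RuntimeWarning: Mean of empty slice.
```

View pics/g5.png

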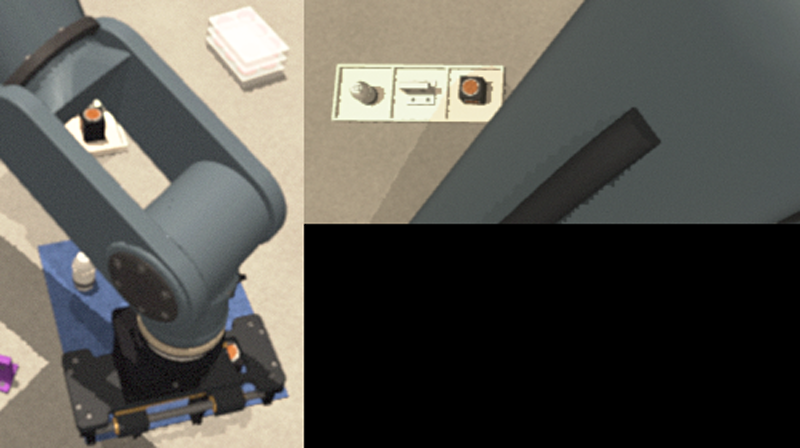

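The top half shows the objective (363,92), bracket (418,92) and cube (472,88), one per compartment and upright, with the right heights and within 9 mm of centre. The side half shows the spare objective (83,270) and the spare cube, half hidden at (232,352), standing where they were. The gripper is in free air, so I'm handing in.

```bash
python3 -c "
from rig import workorder
print(workorder.hand_in())"
```

```text
the job is handed in; nothing more can be done
None
```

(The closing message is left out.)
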